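# Recharge the damp trap and lock its lid

## Robot

A 7-joint arm with a two-finger parallel gripper is mounted at the origin on the work surface. World frame = base frame: x ahead of the robot, y to its left, z up, the work surface at z = 0. Lengths are in m, angles in rad, forces in N, time in s.
With the tool pointing down it reaches from about 0.425 to 0.925 m from the base axis. Payload 6.8 kg.
Tool frame: the origin (TCP) lies on the centre line of the jaws, within the pads' length; the fingertips stand bot.tip_reach ahead of it and the grasp point (between the pads) lies 3 mm ahead of it (bot.tip_reach is the distance from the TCP to the fingertips, in m); z points along the fingers, y is the line along which they close (so a half turn about z gives the same grasp; the last joint's range is limited). The gripper opens to 85 mm and grips with 20 to 120 N. Pads are 22 mm wide; open, the fingers measure 114 mm over their backs; the gripper's body (76 mm by 85 mm) begins 54 mm behind the grasp point. The pads swing forward as they close: fully open they stand 13 mm farther back than shut.
Start: joints at [-1.428, 0.477, 0.022, 1.555, -0.011, 1.109, -0.083], TCP at [0.168, 0.654, 0.253] pointing down, gripper open.
Joint ranges: [-2.96, 2.96], [-0.34, 2.1], [-1.41, 1.46], [0.24, 2.44], [-1.37, 4.51], [0.17, 1.92], [-2.96, 2.96]. Speed limits (rad/s): [2.39, 2.39, 3.14, 3.14, 3.14, 3.14, 3.14].

## Interface

Orientations are given as a unit quaternion [w, x, y, z].
In Python, from station import bot gives the robot as it stands.
- The arm moves only by the tool jog_arm, never from a script. Its argument "deltas" is a list of rows, each a list of 7 numbers: the shift along the world's x, y, z in m, then the turn, a rotation vector about the world's x, y, z in rad, then the opening, from 0 (shut) to 1 (fully open). In form: [[x, y, z, rx, ry, rz, grip], ...]. A call has 1 to 10 rows; each row shifts and turns the commanded pose from where the row before left it; what a row does not reach is not made up. A row lasts 1/10 s, in which the tool goes at most 50 mm and 8.59 degrees, less where a joint would pass 70% of its speed; a pose out of reach is approached as far as the arm can. A call with a gripper value outside its range is refused whole. The fingers move at their own pace and stop on an object; "newtons" is the grip in N (left out, the last holds). Time passes only in rows, so rows that do not move let the fingers close. It gives the time, the measured TCP pose, the force, the opening and the grip force at its end, in the units of the state.
- bot.get_obs(): the state, without advancing time (a new reading comes with each control period).
- bot.read_camera(name): name is "side" or "top"; returns a dict with "img" (420x560x3 uint8, red, green, blue), "K" (3x3 intrinsics, pixels), "eye" and "attitude" of the camera in the world. Camera axes: x right, y down, z forward; pixel columns grow to the right and rows downward; lengths in m; the calibration is good to about 2 mm. A picture is of the moment at which its call begins. There is no depth.
- bot.hand_in(): hands the job in; it is judged then, once.
The state is a dict: "t": time; "q": joint angles; "joint_vel": joint speeds; "joint_torque": joint torques, N m; "eef_pos": TCP position; "tool_rot": TCP orientation; "contact_force": force on the tool from outside, world axes, zero at the start; "torque": the same for the moment, N m; "gripper_width": opening from 0.0 (shut) to 1.0 (fully open); "grasp_force": force on a finger pad.
Only numpy, scipy, OpenCV 4.12 (cv2) and the standard library are available. Lean on these libraries where they do the work, as an engineer would, in place of code of your own. Each camera call takes 0.05 s, during which the arm holds its last target. There are 200 camera calls.

## Task

Recharge the damp trap in the under-stair cupboard: move every spent (red) cartridge out of the drum into the grey bin and put every fresh (blue) cartridge on the ledge into the drum. Then lay the lid flat on the drum with its blue ears between the ring's lugs, and turn the orange bayonet ring a quarter turn clockwise by its post until it clicks locked over the ears. Leave the other things on the ledge where they are.

Things in the scene. Friction and masses are not known exactly. Their poses are not given: they have to be found in the camera images.
- drum: white round damp-trap drum, fixed on the ledge. Origin at the centre of its underside, z up. 224 mm across up to 42 mm height, then a grey neck. Its open cavity is 170 mm across, floor 8 mm above the ledge. The lid's blue ears must point along its x axis (either way round); the unlocked ring's two inward lugs stand on its y axis. A grey latch block 65 mm tall sticks out 36 mm on its +y side
- drum_rim (a point): centre of the drum's mouth, level with the rim of the grey neck, 56 mm above the ledge; neck 180 mm across outside, 170 mm inside. The lid's underside rests on this rim
- lock_ring (a joint): turn of the orange bayonet ring about the drum's axis (rad): 0 unlocked, grows CLOCKWISE seen from above; starts at 0 to 0.2; locked at 1.57, a hard stop. It turns easily and stays where left up to 1.38, where a sprung latch resists (about 6 N at a post); the latch gives way at 1.46 and clicks behind, holding the ring locked above 1.5
- ring_lug (a point): middle of the underside of one of the ring's two lugs (the other faces it), 64.5 mm above the ledge. Ring 217 mm outside, 207 mm inside, from 44 to 70 mm above the ledge; lugs 5.5 mm thick, 56 mm wide along the circumference, reaching inwards to 92 mm from the axis
- post_near (a point): centre of the top of the black post on the ring on the robot's side, by which it is turned. Post 16 mm across, 30 mm tall, top 80 mm above the ledge, on a bracket whose top is at 50 mm; 124 mm from the drum's axis, 7 mm free between it and the ring. At ring angle 0 it is 225 degrees anticlockwise from the drum's x axis (-x,-y); locking carries it to 135 degrees (-x,+y)
- post_far (a point): the same of the second post, across the ring from the first
- lid: loose white vented lid, disc 176 mm across, 6 mm thick, 250 g (varies), two blue ears on its +x and -x sides. Origin at the centre of its underside, z up. Starts flat on the ledge. With ears along the drum's x axis (within 0.4 rad, either way round) and the ring unlocked it goes down between the lugs with 3 mm side play onto the rim; the ring then carries its lugs over the ears, 2.5 mm to spare
- lid_ear (a point): middle of the outer edge of one blue ear, 96 mm from the lid's centre along its +x; ears 58 mm wide, 6 mm thick
- lid_grip (a point): grip point in the blue bar on the lid: bar 60 mm long along the lid's x, 16 mm thick along its y, from 6 to 36 mm above the lid's underside; this point is 27 mm above the underside
- caddy: grey open bin for spent cartridges, fixed: 140 mm (its x) by 160 mm (its y), 60 mm tall, walls and floor 5 mm; origin at the centre of its underside
- fresh0: fresh moisture cartridge: white plastic cylinder 40 mm across, 40 mm tall, 70 g (varies), blue band and blue top; origin at the centre of its underside, z up along its axis. Stands on the ledge at the start; 3 or 4 of the four are present
- fresh1: fresh moisture cartridge: white plastic cylinder 40 mm across, 40 mm tall, 70 g (varies), blue band and blue top; origin at the centre of its underside, z up along its axis. Stands on the ledge at the start; 3 or 4 of the four are present
- fresh2: fresh moisture cartridge: white plastic cylinder 40 mm across, 40 mm tall, 70 g (varies), blue band and blue top; origin at the centre of its underside, z up along its axis. Stands on the ledge at the start; 3 or 4 of the four are present
- fresh3: fresh moisture cartridge: white plastic cylinder 40 mm across, 40 mm tall, 70 g (varies), blue band and blue top; origin at the centre of its underside, z up along its axis. Stands on the ledge at the start; 3 or 4 of the four are present
- spent0: spent moisture cartridge: white plastic cylinder 40 mm across, 40 mm tall, 70 g (varies), red band and red top; origin at the centre of its underside, z up along its axis. Stands in the drum at the start; 2 or 3 of the three are present
- spent1: spent moisture cartridge: white plastic cylinder 40 mm across, 40 mm tall, 70 g (varies), red band and red top; origin at the centre of its underside, z up along its axis. Stands in the drum at the start; 2 or 3 of the three are present
- spent2: spent moisture cartridge: white plastic cylinder 40 mm across, 40 mm tall, 70 g (varies), red band and red top; origin at the centre of its underside, z up along its axis. Stands in the drum at the start; 2 or 3 of the three are present
- cleaner: bystander: green closed plastic bottle, 68 mm across, 200 mm tall; origin at its underside
- tin: bystander: lidded steel tin, 96 mm across, 100 mm tall; origin at its underside
- polish: bystander: flat brass-coloured polish tin, 68 mm across, 24 mm tall; origin at its underside
- shoe_brush: bystander: wooden shoe brush lying bristles down, 160 (x) by 45 by 42 mm; origin at its underside
- bulb_box: bystander: small cardboard box 45 by 60 by 30 mm; origin at its underside
- jar: bystander: amber jar, 70 mm across, 90 mm tall; origin at its underside
There are look-alikes about, which are no part of the job. What is shaped like the fresh0 but turquoise is not meant.

How it is judged:
On the way, in this order (a step that is already met when the one before it is completed fails the run):
1. every spent cartridge is in the grey bin and every fresh one in the drum (horizontal distance between each of fresh0, fresh1, fresh2, fresh3 and drum below 0.085 m and z of fresh0 in the frame of drum between 0 and 0.052 m and z of fresh1 in the frame of drum between 0 and 0.052 m and z of fresh2 in the frame of drum between 0 and 0.052 m and z of fresh3 in the frame of drum between 0 and 0.052 m and x of spent0 in the frame of caddy between -0.07 and 0.07 m and y of spent0 in the frame of caddy between -0.08 and 0.08 m and z of spent0 in the frame of caddy between 0 and 0.055 m and x of spent1 in the frame of caddy between -0.07 and 0.07 m and y of spent1 in the frame of caddy between -0.08 and 0.08 m and z of spent1 in the frame of caddy between 0 and 0.055 m and x of spent2 in the frame of caddy between -0.07 and 0.07 m and y of spent2 in the frame of caddy between -0.08 and 0.08 m and z of spent2 in the frame of caddy between 0 and 0.055 m), for 0.2 s.
2. the lid lies flat on the drum's rim, ears between the lugs, ring still unlocked (horizontal distance between lid and drum below 0.009 m and z of lid in the frame of drum between 0.052 and 0.0595 m and angle between lid's own z axis and vertical below 0.06 rad and angle between the x axis of lid and the x axis of drum, either way round below 0.4 rad and value of joint lock_ring below 0.6 rad), for 0.2 s.
3. the ring is turned until it clicks locked (horizontal distance between lid and drum below 0.009 m and z of lid in the frame of drum between 0.052 and 0.0595 m and angle between lid's own z axis and vertical below 0.06 rad and angle between the x axis of lid and the x axis of drum, either way round below 0.4 rad and value of joint lock_ring above 1.5 rad), for 0.2 s.
At the end, for the whole second after the job is handed in: Fresh cartridges in the drum, spent ones in the grey bin; lid flat on the rim (underside 52 to 59.5 mm above the drum foot, centred within 9 mm, tilt under 0.06 rad, ears within 0.4 rad of the drum x axis); ring above 1.5 rad; all at rest (all of step 1 and all of step 3 and velocity of joint lock_ring below 0.1 rad/s and linear speed of lid below 0.02 m/s); the robot touches nothing.
It fails at once if a bystander is moved more than 6 cm (distance of any of cleaner, tin, polish, shoe_brush, bulb_box, jar from where it was at the start of the episode above 0.06 m).
It fails at once if a bystander is knocked over (angle between any of cleaner, tin, polish, shoe_brush, bulb_box, jar's own z axis and vertical above 0.7 rad).
Of fresh0, fresh1, fresh2, fresh3 only 3 to 4 are there at a start; the rules pass over those that are not, and their reading is None.
Of spent0, spent1, spent2 only 2 to 3 are there at a start; the rules pass over those that are not, and their reading is None.
At some moment in a run one of fresh0, fresh1, fresh2, fresh3, lid may be knocked a few centimetres aside while the robot is not near it.
It also fails if it takes over 210 s, if anything falls off the work surface, if the arm or the gripper's body presses on something with over 40 N, if the wrist force passes 120 N, or if a joint passes its speed limit or range.

## Working session

There is one attempt and no reset: what is moved stays moved. The work goes in short steps, Python scripts to look and compute and a tool call to move; the robot and the scene stay as the last step left them, time stands still between calls to the robot, and variables do not carry over. Pictures are saved under pics/ and viewed, at most 14 in all, crops included, and the job is handed in when it is done.

Besides the shell and the picture viewer there is one more tool, called as name(argument=value, ...) on one line, values as JSON. jog_arm: Moves the arm, as the interface text tells. Its arguments: {"type":"object","properties":{"deltas":{"type":"array"},"newtons":{"type":"number"}},"required":["deltas"]}

```bash
mkdir -p pics; ls
cat > h.py <<'E'
import numpy as np, cv2
from scipy.spatial.transform import Rotation as R
from station import bot
def cam(n):
    c=bot.read_camera(n); return c
def rot(c):
    a=np.array(c["attitude"],float)
    return a if a.shape==(3,3) else R.from_quat(a[[1,2,3,0]]).as_matrix()
def ray(c,u,v,z):
    d=rot(c)@np.linalg.inv(c["K"])@np.array([u,v,1.]); e=np.array(c["eye"])
    return e+d*(z-e[2])/d[2]
def proj(c,p):
    q=np.array(c["K"])@(rot(c).T@(np.array(p)-np.array(c["eye"]))); return q[:2]/q[2]
def save(c,f,crop=None,s=1):
    i=c["img"]
    if crop: i=i[crop[1]:crop[3],crop[0]:crop[2]]
    cv2.imwrite("pics/"+f,cv2.cvtColor(cv2.resize(i,None,fx=s,fy=s,interpolation=cv2.INTER_CUBIC),cv2.COLOR_RGB2BGR))
E
python3 - <<'E'
from h import *
import pickle
for n in("top","side"):
    c=cam(n); save(c,n+"0.png",None,1.4); pickle.dump(c,open(n+"0.pkl","wb")); print(n,c["eye"],c["attitude"],c["K"])
o=bot.get_obs(); print(o, bot.tip_reach)
E
```

```text
pics
top [0.34222616 0.01535556 1.3218771 ] [ 0.04845648 -0.70189442  0.70772587 -0.06418944] [[477.54665959   0.         287.92569862]
 [  0.         477.54665959 209.26966424]
 [  0.           0.           1.        ]]
side [ 0.1334367  -0.64053563  0.97139509] [-0.33715754  0.89478959 -0.27717184  0.09408586] [[505.06934777   0.         276.78265691]
 [  0.         505.06934777 209.79006784]
 [  0.           0.           1.        ]]
{'t': 0.1, 'q': array([-1.42808978,  0.47771985,  0.02233879,  1.55635157, -0.0114745 ,
        1.1093451 , -0.08309419]), 'joint_vel': array([-0.00047351, -0.00137251, -0.00048573, -0.00242001, -0.00069327,
       -0.00022757,  0.00029231]), 'joint_torque': array([ 3.69915302e-03, -5.97761929e+01,  1.61338024e+00, -2.81953132e+01,
        1.28166057e-02,  5.01972274e-03,  3.58174631e-06]), 'eef_pos': array([0.16741188, 0.65338161, 0.25242167]), 'tool_rot': array([-3.38037064e-05,  1.25054641e-01,  9.92149494e-01, -8.47160202e-04]), 'contact_force': array([0.86421742, 0.36482051, 0.12226404]), 'torque': array([ 0.01853864, -0.04166649, -0.03141593]), 'grasp_force': 0.0, 'gripper_width': 0.9964486698819865} 0.022
```

View pics/top0.png

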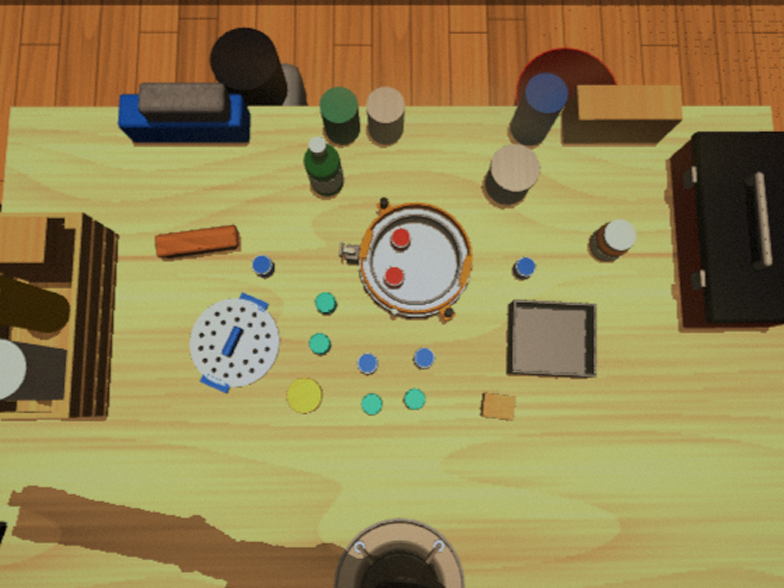

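View pics/side0.png

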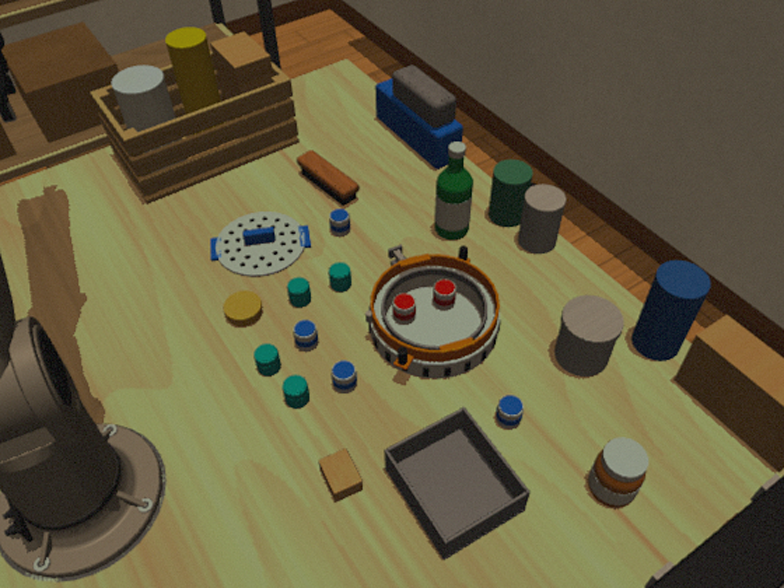

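The top picture (784-px scale) shows four blue-topped cartridges at (262,266), (525,267), (368,364) and (424,358). Four turquoise look-alikes at (325,303), (319,343), (372,404) and (415,399) are not wanted. Two red spent ones are in the drum at (400,238) and (394,277). The lid is at (234,341), the bin at (552,339), and the posts at (384,203) and (447,314).

```bash
cat >> h.py <<'E'
def blobs(c,lo,hi,amin=20):
    h=cv2.cvtColor(c["img"],cv2.COLOR_RGB2HSV); m=cv2.inRange(h,np.array(lo),np.array(hi))
    n,l,s,ce=cv2.connectedComponentsWithStats(m)
    return [(ce[i],s[i,4],np.argwhere(l==i)[:,::-1]) for i in range(1,n) if s[i,4]>=amin]
BLUE=((105,120,60),(125,255,255)); RED1=((0,190,80),(5,255,255)); RED2=((172,150,80),(180,255,255))
E
python3 - <<'E'
from h import *
import pickle
T=pickle.load(open("top0.pkl","rb")); S=pickle.load(open("side0.pkl","rb"))
for nm,c in(("top",T),("side",S)):
    for k,(lo,hi) in dict(blue=BLUE,red=RED1,red2=RED2,cyan=((75,120,60),(95,255,255)),orange=((6,200,100),(16,255,255))).items():
        for ce,a,_ in blobs(c,lo,hi):
            z={"orange":.07}.get(k,.04 if not k.startswith("red") else .048)
            print(nm,k,ce.round(1),a,ray(c,*ce,z)[:2].round(4))
for n,px in dict(postfar=(384,203),postnear=(447,314)).items(): print(n,ray(T,px[0]/1.4,px[1]/1.4,.08).round(4))
print([ray(T,u/1.4,v/1.4,.06)[:2].round(4).tolist() for u,v in((509,302),(596,301),(596,377),(508,375))])
save(T,"drumcrop.png",(215,135,365,285),5); save(S,"sidecrop.png",(240,170,380,290),5)
E
```

```text
top blue [122.1  81.2] 702 [0.9171 0.4499]
top blue [399.1  73.8] 39 [ 0.9392 -0.3369]
top blue [186.4 188.3] 111 [0.608  0.2618]
top blue [375.4 189.7] 109 [ 0.6013 -0.2553]
top blue [181.6 214.5] 70 [0.536  0.2731]
top blue [165.1 243.1] 117 [0.4588 0.3151]
top blue [302.8 254.8] 112 [ 0.4245 -0.053 ]
top blue [262.  258.7] 110 [0.4151 0.0563]
top blue [153.6 274.5] 77 [0.376  0.3429]
top red [384.3  41.8] 47 [ 1.0332 -0.2963]
top red [411.6  35.8] 20 [ 1.052  -0.3765]
top red [286.  168.9] 96 [ 0.6592 -0.0098]
top red [281.1 196.1] 87 [0.5834 0.0042]
top cyan [232.3 215.7] 160 [0.5316 0.1365]
top cyan [227.9 245. ] 164 [0.4525 0.1475]
top cyan [295.7 284.5] 159 [ 0.346 -0.033]
top cyan [265.3 288.2] 162 [0.3372 0.0478]
top orange [274.9 149.8] 39 [0.707  0.0199]
side blue [298.9  80.3] 380 [0.9297 0.4456]
side blue [241.9 153.4] 76 [0.6075 0.2615]
side blue [184.2 165.3] 92 [0.4575 0.3104]
side blue [217.9 168.7] 63 [0.5246 0.2474]
side blue [152.3 177.8] 53 [0.368  0.3164]
side blue [487.6 199.3] 789 [ 1.0164 -0.2295]
side blue [217.4 234.1] 124 [0.4148 0.0567]
side blue [245.1 263.8] 141 [ 0.424  -0.0524]
side blue [364.5 289. ] 170 [ 0.6    -0.2544]
side red [317.3 204.7] 101 [ 0.6581 -0.0094]
side red [288.4 214.9] 106 [0.5819 0.0043]
side cyan [242. 193.] 135 [0.5313 0.1362]
side cyan [212.6 203.9] 142 [0.4523 0.1464]
side cyan [189.5 252.4] 184 [0.3361 0.0468]
side cyan [210.2 275.3] 204 [ 0.3448 -0.0348]
side orange [283.2 205.9] 189 [0.5771 0.0192]
side orange [350.3 220.3] 80 [ 0.6791 -0.1066]
side orange [325.1 246.1] 77 [ 0.5859 -0.1323]
side orange [288.7 258.4] 39 [ 0.5005 -0.1136]
postfar [0.7173 0.0216 0.08  ]
postnear [ 0.5014 -0.0953  0.08  ]
[[0.5263, -0.2165], [0.5271, -0.3842], [0.3822, -0.3761], [0.3875, -0.2097]]
```

View pics/drumcrop.png

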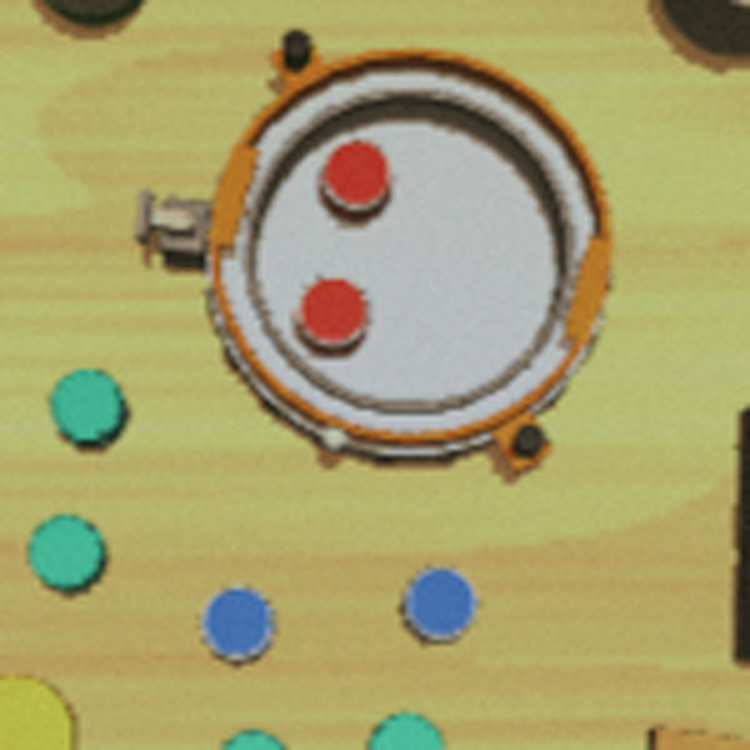

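jog_arm(deltas=[[0.0246, -0.0332, 0, 0, 0, -0.12, 0.65], [0.0246, -0.0332, 0, 0, 0, -0.12, 0.65], [0.0246, -0.0332, 0, 0, 0, -0.12, 0.65], [0.0246, -0.0332, 0, 0, 0, -0.12, 0.65], [0.0246, -0.0332, 0, 0, 0, -0.12, 0.65], [0.0246, -0.0332, 0, 0, 0, -0.12, 0.65], [0.0246, -0.0332, 0, 0, 0, -0.12, 0.65], [0.0246, -0.0332, 0, 0, 0, -0.12, 0.65], [0.0246, -0.0332, 0, 0, 0, -0.12, 0.65], [0.0246, -0.0332, 0, 0, 0, -0.12, 0.65]], newtons=30)

```text
t: 1.1
eef_pos: [0.4141, 0.3203, 0.2532]
tool_rot: [-0.0, 0.665, 0.747, -0.0]
contact_force: [0.8, 0.4, 0.6]
gripper_width: 0.657
grasp_force: 0.0
```

jog_arm(deltas=[[0.0246, -0.0332, 0, 0, 0, -0.12, 0.65], [0.0246, -0.0332, 0, 0, 0, -0.12, 0.65], [0.0246, -0.0332, 0, 0, 0, -0.12, 0.65], [0.0246, -0.0332, 0, 0, 0, -0.12, 0.65], [0.0246, -0.0332, 0, 0, 0, -0.12, 0.65], [0.0246, -0.0332, 0, 0, 0, -0.12, 0.65], [0.0246, -0.0332, 0, 0, 0, -0.12, 0.65], [0.0246, -0.0332, 0, 0, 0, -0.12, 0.65], [0.0246, -0.0332, 0, 0, 0, -0.12, 0.65], [0.0246, -0.0332, 0, 0, 0, -0.12, 0.65]])

```text
t: 2.1
eef_pos: [0.6601, -0.0112, 0.2529]
tool_rot: [-0.0, 0.971, 0.241, -0.0]
contact_force: [-0.0, 0.2, 0.4]
gripper_width: 0.653
grasp_force: 0.0
```

```bash
cat >> h.py <<'E'
def st():
    o=bot.get_obs(); M=R.from_quat(np.array(o["tool_rot"])[[1,2,3,0]]).as_matrix()
    print("t",round(o["t"],2),"p",np.round(o["eef_pos"],4),"closing",np.degrees(np.arctan2(M[1,1],M[0,1])).round(1),"tilt z",M[:,2].round(3),"w",round(o["gripper_width"],3),"gf",round(o["grasp_force"],1),"F",np.round(o["contact_force"],1),"q7",round(o["q"][6],2))
E
python3 - <<'E'
from h import *
import pickle
st()
T=pickle.load(open("top0.pkl","rb")); S=pickle.load(open("side0.pkl","rb"))
f=lambda u,v,z:ray(T,u/5+215,v/5+135,z)[:2]
C=(f(296,45,.08)+f(527,440,.08))/2
print("C",C.round(4)); d=f(527,440,.08)-C; print("near",np.degrees(np.arctan2(d[1],d[0]))%360,np.hypot(*d))
for uv in((145,215),(165,222),(175,215)):
    d=f(*uv,.065)-C; print("latch",np.degrees(np.arctan2(d[1],d[0])),np.hypot(*d))
# check: inner edge of rim (z .056, r .085) ellipse
for ex,ey,z,r in((409,255,.056,.085),):
    print(f(ex,ey,z), [np.hypot(*(f(*p,z)-C)).round(4) for p in((247,252),(571,252),(409,412),(409,95))])
E
```

```text
t 2.1 p [ 0.6601 -0.0112  0.2529] closing -62.1 tilt z [-0.001  0.    -1.   ] w 0.653 gf 0.0 F [-0.   0.2  0.4] q7 -0.83
C [ 0.6125 -0.0383]
near 209.15973072685537 0.12326775863998761
latch 82.85007716056057 0.1429531127639892
latch 83.95365608869764 0.13182194177544806
latch 81.98168615541557 0.12697092785334216
[ 0.60941109 -0.03860235] [np.float64(0.0873), np.float64(0.0883), np.float64(0.0889), np.float64(0.0864)]
```

jog_arm(deltas=[[-0.0014, 0.0016, -0.035, 0, 0, 0, 0.65], [0, 0, -0.035, 0, 0, 0, 0.65], [0, 0, -0.035, 0, 0, 0, 0.65], [0, 0, -0.035, 0, 0, 0, 0.65], [0, 0, -0.035, 0, 0, 0, 0.65], [0, 0, -0.035, 0, 0, 0, 0.65], [0, 0, 0, 0, 0, 0, 0.65], [0, 0, 0, 0, 0, 0, 0], [0, 0, 0, 0, 0, 0, 0], [0, 0, 0, 0, 0, 0, 0]], newtons=35)

```text
t: 3.1
eef_pos: [0.6594, -0.0086, 0.0454]
tool_rot: [0.0, 0.97, 0.243, 0.002]
contact_force: [1.2, -0.3, -0.8]
gripper_width: 0.456
grasp_force: 35.9
```

jog_arm(deltas=[[0, 0, 0, 0, 0, 0, 0], [0, 0, 0, 0, 0, 0, 0], [0, 0, 0.03, 0, 0, 0, 0], [0, 0, 0.035, 0, 0, 0, 0], [0, 0, 0.035, 0, 0, 0, 0], [0, 0, 0.03, 0, 0, 0, 0], [0, 0, 0, 0, 0, 0, 0]])

```text
t: 3.8
eef_pos: [0.6608, -0.0091, 0.1784]
tool_rot: [0.001, 0.97, 0.243, 0.004]
contact_force: [1.5, -0.5, -0.5]
gripper_width: 0.459
grasp_force: 36.0
```

jog_arm(deltas=[[-0.0227, -0.0284, 0, 0, 0, 0.12, 0], [-0.0227, -0.0284, 0, 0, 0, 0.12, 0], [-0.0227, -0.0284, 0, 0, 0, 0.12, 0], [-0.0227, -0.0284, 0, 0, 0, 0.12, 0], [-0.0227, -0.0284, 0, 0, 0, 0.12, 0], [-0.0227, -0.0284, 0, 0, 0, 0.12, 0], [-0.0227, -0.0284, 0, 0, 0, 0.12, 0], [-0.0227, -0.0284, 0, 0, 0, 0.12, 0], [-0.0227, -0.0284, 0, 0, 0, 0.12, 0], [0, 0, 0, 0, 0, 0, 0]])

```text
t: 4.8
eef_pos: [0.4493, -0.2687, 0.1732]
tool_rot: [-0.0, 0.709, 0.705, -0.001]
contact_force: [0.5, -0.8, -0.8]
gripper_width: 0.453
grasp_force: 36.0
```

jog_arm(deltas=[[0, 0, -0.032, 0, 0, 0, 0], [0, 0, -0.032, 0, 0, 0, 0], [0, 0, -0.032, 0, 0, 0, 0], [0, 0, -0.031, 0, 0, 0, 0], [0, 0, 0, 0, 0, 0, 0], [0, 0, 0, 0, 0, 0, 0.65], [0, 0, 0, 0, 0, 0, 0.65], [0, 0, 0, 0, 0, 0, 0.65], [0, 0, 0, 0, 0, 0, 0.65]])

```text
t: 5.7
eef_pos: [0.4546, -0.2643, 0.0475]
tool_rot: [0.001, 0.707, 0.707, 0.001]
contact_force: [-0.3, 0.4, 0.3]
gripper_width: 0.646
grasp_force: 0.0
```

jog_arm(deltas=[[0, 0, 0.03, 0, 0, 0, 0.65], [0, 0, 0.035, 0, 0, 0, 0.65], [0, 0, 0.035, 0, 0, 0, 0.65], [0, 0, 0.027, 0, 0, 0, 0.65]])

```text
t: 6.1
eef_pos: [0.4542, -0.2644, 0.1759]
tool_rot: [0.001, 0.707, 0.707, 0.001]
contact_force: [0.3, 1.1, 0.5]
gripper_width: 0.649
grasp_force: 0.0
```

Run:
```python
from h import *
st(); c=cam("top")
for nm,(lo,hi) in dict(red=RED1,blue=BLUE).items():
    for ce,a,_ in blobs(c,lo,hi): 
        p=ray(c,*ce,.048)[:2]
        if p[0]<.9: print(nm,a,p.round(4))
```

```text
t 6.1 p [ 0.4542 -0.2644  0.1759] closing -0.0 tilt z [ 0.002 -0.001 -1.   ] w 0.649 gf 0.0 F [0.3 1.1 0.5] q7 0.63
red 75 [0.5842 0.0042]
red 107 [ 0.4527 -0.2639]
blue 110 [0.6063 0.2604]
blue 109 [ 0.5996 -0.2536]
blue 69 [0.535  0.2718]
blue 118 [0.4579 0.3133]
blue 111 [ 0.424  -0.0527]
blue 112 [0.4148 0.0559]
blue 76 [0.3759 0.3412]
```

jog_arm(deltas=[[0.0161, 0.0336, 0, 0, 0, 0.07, 0.65], [0.0161, 0.0336, 0, 0, 0, 0.07, 0.65], [0.0161, 0.0336, 0, 0, 0, 0.07, 0.65], [0.0161, 0.0336, 0, 0, 0, 0.07, 0.65], [0.0161, 0.0336, 0, 0, 0, 0.07, 0.65], [0.0161, 0.0336, 0, 0, 0, 0.07, 0.65], [0.0161, 0.0336, 0, 0, 0, 0.07, 0.65], [0.0161, 0.0336, 0, 0, 0, 0.07, 0.65], [0, 0, 0, 0, 0, 0, 0.65], [0, 0, 0, 0, 0, 0, 0.65]])

```text
t: 7.15
eef_pos: [0.5827, 0.0055, 0.1735]
tool_rot: [0.0, 0.484, 0.875, 0.0]
contact_force: [-0.6, -0.4, 0.1]
gripper_width: 0.654
grasp_force: 0.0
```

jog_arm(deltas=[[0, 0, -0.032, 0, 0, 0, 0.65], [0, 0, -0.033, 0, 0, 0, 0.65], [0, 0, -0.033, 0, 0, 0, 0.65], [0, 0, -0.033, 0, 0, 0, 0.65], [0, 0, 0, 0, 0, 0, 0.65], [0, 0, 0, 0, 0, 0, 0], [0, 0, 0, 0, 0, 0, 0], [0, 0, 0, 0, 0, 0, 0], [0, 0, 0, 0, 0, 0, 0], [0, 0, 0, 0, 0, 0, 0]])

```text
t: 8.15
eef_pos: [0.5833, 0.0048, 0.0434]
tool_rot: [0.001, 0.484, 0.875, 0.001]
contact_force: [-0.8, -0.3, 4.2]
gripper_width: 0.456
grasp_force: 35.8
```

jog_arm(deltas=[[0, 0, 0.03, 0, 0, 0, 0], [0, 0, 0.035, 0, 0, 0, 0], [0, 0, 0.035, 0, 0, 0, 0], [0, 0, 0.03, 0, 0, 0, 0], [0, 0, 0, 0, 0, 0, 0]])

```text
t: 8.65
eef_pos: [0.5854, 0.0047, 0.177]
tool_rot: [0.003, 0.484, 0.875, 0.003]
contact_force: [-0.5, -0.1, -0.2]
gripper_width: 0.456
grasp_force: 35.5
```

jog_arm(deltas=[[-0.0127, -0.0334, 0, 0, 0, -0.056, 0], [-0.0127, -0.0334, 0, 0, 0, -0.056, 0], [-0.0127, -0.0334, 0, 0, 0, -0.056, 0], [-0.0127, -0.0334, 0, 0, 0, -0.056, 0], [-0.0127, -0.0334, 0, 0, 0, -0.056, 0], [-0.0127, -0.0334, 0, 0, 0, -0.056, 0], [-0.0127, -0.0334, 0, 0, 0, -0.056, 0], [-0.0127, -0.0334, 0, 0, 0, -0.056, 0], [-0.0127, -0.0334, 0, 0, 0, -0.056, 0], [-0.0127, -0.0334, 0, 0, 0, -0.056, 0]])

```text
t: 9.65
eef_pos: [0.4546, -0.3302, 0.1717]
tool_rot: [-0.0, 0.708, 0.706, -0.0]
contact_force: [0.2, 0.5, -1.0]
gripper_width: 0.455
grasp_force: 35.6
```

jog_arm(deltas=[[0, 0, 0, 0, 0, 0, 0], [0, 0, -0.032, 0, 0, 0, 0], [0, 0, -0.032, 0, 0, 0, 0], [0, 0, -0.032, 0, 0, 0, 0], [0, 0, -0.029, 0, 0, 0, 0], [0, 0, 0, 0, 0, 0, 0], [0, 0, 0, 0, 0, 0, 0.65], [0, 0, 0, 0, 0, 0, 0.65], [0, 0, 0, 0, 0, 0, 0.65], [0, 0, 0, 0, 0, 0, 0.65]])

```text
t: 10.65
eef_pos: [0.4564, -0.3296, 0.0486]
tool_rot: [0.001, 0.707, 0.707, 0.0]
contact_force: [0.3, 0.3, 0.6]
gripper_width: 0.647
grasp_force: 0.0
```

jog_arm(deltas=[[0, 0, 0.03, 0, 0, 0, 0.65], [0, 0, 0.035, 0, 0, 0, 0.65], [0, 0, 0.035, 0, 0, 0, 0.65], [0, 0, 0.025, 0, 0, 0, 0.65], [0.036, 0.019, 0, 0, 0, 0, 0.65], [0.036, 0.019, 0, 0, 0, 0, 0.65], [0.036, 0.019, 0, 0, 0, 0, 0.65], [0.036, 0.019, 0, 0, 0, 0, 0.65], [0, 0, 0, 0, 0, 0, 0.65], [0, 0, 0, 0, 0, 0, 0.65]])

```text
t: 11.65
eef_pos: [0.6003, -0.2524, 0.1725]
tool_rot: [0.0, 0.706, 0.708, 0.0]
contact_force: [-0.7, 0.2, 0.1]
gripper_width: 0.65
grasp_force: 0.0
```

Run:
```python
from h import *
st()
for n in("top","side"):
  c=cam(n)
  for nm,(lo,hi) in dict(red=RED1,blue=BLUE).items():
    for ce,a,_ in blobs(c,lo,hi): 
        p=ray(c,*ce,.04)[:2]
        if p[0]<.9: print(n,nm,a,p.round(4))
```

```text
t 11.65 p [ 0.6003 -0.2524  0.1725] closing 0.1 tilt z [ 0. -0. -1.] w 0.65 gf 0.0 F [-0.7  0.2  0.1] q7 0.56
top blue 110 [0.608 0.262]
top blue 68 [0.5363 0.2735]
top blue 118 [0.4586 0.3152]
top blue 113 [ 0.4244 -0.053 ]
top blue 113 [0.4153 0.0563]
top blue 76 [0.3761 0.3432]
side red 180 [ 0.4539 -0.2616]
side red 204 [ 0.4553 -0.3245]
side blue 78 [0.6076 0.2615]
side blue 97 [0.4575 0.3101]
side blue 64 [0.5244 0.247 ]
side blue 54 [0.3678 0.3159]
side blue 123 [0.4149 0.0568]
side blue 144 [ 0.424  -0.0523]
side blue 152 [ 0.6005 -0.2547]
```

jog_arm(deltas=[[0, -0.0018, -0.034, 0, 0, 0, 0.65], [0, 0, -0.034, 0, 0, 0, 0.65], [0, 0, -0.034, 0, 0, 0, 0.65], [0, 0, -0.034, 0, 0, 0, 0.65], [0, 0, 0, 0, 0, 0, 0.65], [0, 0, 0, 0, 0, 0, 0], [0, 0, 0, 0, 0, 0, 0], [0, 0, 0, 0, 0, 0, 0], [0, 0, 0, 0, 0, 0, 0], [0, 0, 0, 0, 0, 0, 0]])

```text
t: 12.75
eef_pos: [0.6003, -0.2553, 0.0376]
tool_rot: [0.001, 0.707, 0.707, 0.0]
contact_force: [-0.7, 0.7, 4.9]
gripper_width: 0.454
grasp_force: 36.4
```

jog_arm(deltas=[[0, 0, 0.034, 0, 0, 0, 0], [0, 0, 0.034, 0, 0, 0, 0], [0, 0, 0.034, 0, 0, 0, 0], [0, 0, 0.034, 0, 0, 0, 0], [0.0074, 0.0302, 0, 0, 0, 0.131, 0], [0.0074, 0.0302, 0, 0, 0, 0.131, 0], [0.0074, 0.0302, 0, 0, 0, 0.131, 0], [0.0074, 0.0302, 0, 0, 0, 0.131, 0], [0.0074, 0.0302, 0, 0, 0, 0.131, 0], [0.0074, 0.0302, 0, 0, 0, 0.131, 0]])

```text
t: 13.75
eef_pos: [0.6441, -0.0726, 0.1726]
tool_rot: [0.0, 0.38, 0.925, 0.0]
contact_force: [0.1, -1.0, -1.0]
gripper_width: 0.456
grasp_force: 35.8
```

jog_arm(deltas=[[0, 0, 0, 0, 0, 0, 0], [0, 0, -0.032, 0, 0, 0, 0], [0, 0, -0.032, 0, 0, 0, 0], [0, 0, -0.032, 0, 0, 0, 0], [0, 0, -0.028, 0, 0, 0, 0], [0, 0, 0, 0, 0, 0, 0], [0, 0, 0, 0, 0, 0, 0.65], [0, 0, 0, 0, 0, 0, 0.65], [0, 0, 0, 0, 0, 0, 0.65]])

```text
t: 14.65
eef_pos: [0.6447, -0.0741, 0.0497]
tool_rot: [0.001, 0.383, 0.924, 0.0]
contact_force: [0.7, -0.9, 0.2]
gripper_width: 0.655
grasp_force: 0.0
```

jog_arm(deltas=[[0, 0, 0.03, 0, 0, 0, 0.65], [0, 0, 0.034, 0, 0, 0, 0.65], [0, 0, 0.034, 0, 0, 0, 0.65], [0, 0, 0.026, 0, 0, 0, 0.65], [0, 0, 0, 0, 0, 0, 0.65]])

```text
t: 15.15
eef_pos: [0.6467, -0.0744, 0.1778]
tool_rot: [0.004, 0.383, 0.924, 0.002]
contact_force: [-0.5, -0.7, -0.0]
gripper_width: 0.647
grasp_force: 0.0
```

jog_arm(deltas=[[-0.0368, 0.0037, 0, 0, 0, 0.131, 0.65], [-0.0368, 0.0037, 0, 0, 0, 0.131, 0.65], [-0.0368, 0.0037, 0, 0, 0, 0.131, 0.65], [-0.0368, 0.0037, 0, 0, 0, 0.131, 0.65], [-0.0368, 0.0037, 0, 0, 0, 0.131, 0.65], [-0.0368, 0.0037, 0, 0, 0, 0.131, 0.65], [0, 0, 0, 0, 0, 0, 0.65], [0, 0, -0.034, 0, 0, 0, 0.65], [0, 0, -0.02, 0, 0, 0, 0.65], [0, 0, 0, 0, 0, 0, 0.65]])

```text
t: 16.15
eef_pos: [0.422, -0.0517, 0.1166]
tool_rot: [-0.002, -0.0, 1.0, -0.0]
contact_force: [-0.7, 0.2, 1.3]
gripper_width: 0.651
grasp_force: 0.0
```

Run:
```python
from h import *
st()
for n in("top","side"):
  c=cam(n)
  for nm,(lo,hi) in dict(blue=BLUE).items():
    for ce,a,_ in blobs(c,lo,hi): 
        p=ray(c,*ce,.04)[:2]
        if p[0]<.9: print(n,nm,a,p.round(4))
```

```text
t 16.15 p [ 0.422  -0.0517  0.1166] closing 90.0 tilt z [-0.004 -0.    -1.   ] w 0.651 gf 0.0 F [-0.7  0.2  1.3] q7 1.59
top blue 106 [ 0.6434 -0.0747]
top blue 110 [0.608 0.262]
top blue 68 [0.5361 0.2731]
top blue 118 [0.4586 0.3152]
top blue 112 [0.4151 0.0561]
top blue 76 [0.3761 0.3432]
side blue 95 [0.4576 0.3103]
side blue 56 [0.3679 0.3159]
side blue 118 [ 0.6447 -0.069 ]
side blue 123 [0.4149 0.0568]
side blue 122 [ 0.4234 -0.0527]
```

jog_arm(deltas=[[0.001, -0.0005, -0.03, 0, 0, 0, 0.65], [0, 0, -0.03, 0, 0, 0, 0.65], [0, 0, -0.022, 0, 0, 0, 0.65], [0, 0, 0, 0, 0, 0, 0.65], [0, 0, 0, 0, 0, 0, 0], [0, 0, 0, 0, 0, 0, 0], [0, 0, 0, 0, 0, 0, 0], [0, 0, 0, 0, 0, 0, 0], [0, 0, 0, 0, 0, 0, 0]])

```text
t: 17.15
eef_pos: [0.4254, -0.0522, 0.0376]
tool_rot: [0.001, -0.0, 1.0, 0.0]
contact_force: [-0.7, -0.0, 9.4]
gripper_width: 0.456
grasp_force: 35.7
```

jog_arm(deltas=[[0, 0, 0.034, 0, 0, 0, 0], [0, 0, 0.034, 0, 0, 0, 0], [0, 0, 0.034, 0, 0, 0, 0], [0, 0, 0.034, 0, 0, 0, 0], [0.0252, -0.0036, 0, 0, 0, 0.131, 0], [0.0252, -0.0036, 0, 0, 0, 0.131, 0], [0.0252, -0.0036, 0, 0, 0, 0.131, 0], [0.0252, -0.0036, 0, 0, 0, 0.131, 0], [0.0252, -0.0036, 0, 0, 0, 0.131, 0], [0.0252, -0.0036, 0, 0, 0, 0.131, 0]])

```text
t: 18.15
eef_pos: [0.5762, -0.074, 0.1728]
tool_rot: [0.0, -0.386, 0.923, -0.0]
contact_force: [-0.7, 0.1, -0.1]
gripper_width: 0.457
grasp_force: 35.6
```

jog_arm(deltas=[[0, 0, 0, 0, 0, 0, 0], [0, 0, -0.032, 0, 0, 0, 0], [0, 0, -0.032, 0, 0, 0, 0], [0, 0, -0.032, 0, 0, 0, 0], [0, 0, -0.028, 0, 0, 0, 0], [0, 0, 0, 0, 0, 0, 0], [0, 0, 0, 0, 0, 0, 0.65], [0, 0, 0, 0, 0, 0, 0.65], [0, 0, 0, 0, 0, 0, 0.65]])

```text
t: 19.05
eef_pos: [0.5761, -0.0738, 0.0499]
tool_rot: [0.001, -0.383, 0.924, -0.0]
contact_force: [-0.3, 0.3, -0.5]
gripper_width: 0.65
grasp_force: 0.0
```

jog_arm(deltas=[[0, 0, 0.03, 0, 0, 0, 0.65], [0, 0, 0.034, 0, 0, 0, 0.65], [0, 0, 0.034, 0, 0, 0, 0.65], [0, 0, 0.026, 0, 0, 0, 0.65], [0, 0, 0, 0, 0, 0, 0.65]])

```text
t: 19.55
eef_pos: [0.5781, -0.074, 0.1775]
tool_rot: [0.004, -0.383, 0.924, -0.002]
contact_force: [0.1, -0.5, 0.1]
gripper_width: 0.65
grasp_force: 0.0
```

jog_arm(deltas=[[-0.0268, 0.0218, 0, 0, 0, -0.131, 0.65], [-0.0268, 0.0218, 0, 0, 0, -0.131, 0.65], [-0.0268, 0.0218, 0, 0, 0, -0.131, 0.65], [-0.0268, 0.0218, 0, 0, 0, -0.131, 0.65], [-0.0268, 0.0218, 0, 0, 0, -0.131, 0.65], [-0.0268, 0.0218, 0, 0, 0, -0.131, 0.65], [0, 0, 0, 0, 0, 0, 0.65], [0, 0, -0.034, 0, 0, 0, 0.65], [0, 0, -0.02, 0, 0, 0, 0.65], [0, 0, 0, 0, 0, 0, 0.65]])

```text
t: 20.55
eef_pos: [0.4131, 0.0563, 0.1166]
tool_rot: [-0.002, -0.001, 1.0, -0.001]
contact_force: [-0.7, -0.2, 0.4]
gripper_width: 0.65
grasp_force: 0.0
```

Run:
```python
from h import *
st()
for n in("top","side"):
  c=cam(n)
  for nm,(lo,hi) in dict(blue=BLUE).items():
    for ce,a,_ in blobs(c,lo,hi): 
        p=ray(c,*ce,.04)[:2]
        if p[0]<.9: print(n,nm,a,p.round(4))
```

```text
t 20.55 p [0.4131 0.0563 0.1166] closing 90.1 tilt z [-0.004 -0.001 -1.   ] w 0.65 gf 0.0 F [-0.7 -0.2  0.4] q7 1.31
top blue 106 [ 0.6434 -0.0747]
top blue 112 [0.6079 0.2618]
top blue 114 [ 0.5748 -0.0767]
top blue 70 [0.5361 0.2734]
top blue 118 [0.4586 0.3152]
top blue 76 [0.3761 0.3432]
side blue 76 [0.6078 0.2613]
side blue 56 [0.4473 0.3144]
side blue 54 [0.3678 0.316 ]
side blue 118 [ 0.6445 -0.069 ]
side blue 114 [0.4143 0.0566]
side blue 128 [ 0.5763 -0.0708]
```

jog_arm(deltas=[[0.001, 0, -0.03, 0, 0, 0, 0.65], [0, 0, -0.03, 0, 0, 0, 0.65], [0, 0, -0.022, 0, 0, 0, 0.65], [0, 0, 0, 0, 0, 0, 0.65], [0, 0, 0, 0, 0, 0, 0], [0, 0, 0, 0, 0, 0, 0], [0, 0, 0, 0, 0, 0, 0], [0, 0, 0, 0, 0, 0, 0], [0, 0, 0, 0, 0, 0, 0]])

```text
t: 21.55
eef_pos: [0.4168, 0.0572, 0.0376]
tool_rot: [0.001, -0.001, 1.0, 0.0]
contact_force: [-0.8, -0.5, 9.4]
gripper_width: 0.456
grasp_force: 35.8
```

jog_arm(deltas=[[0, 0, 0.034, 0, 0, 0, 0], [0, 0, 0.034, 0, 0, 0, 0], [0, 0, 0.034, 0, 0, 0, 0], [0, 0, 0.034, 0, 0, 0, 0], [0.0266, -0.01, 0, 0, 0, -0.131, 0], [0.0266, -0.01, 0, 0, 0, -0.131, 0], [0.0266, -0.01, 0, 0, 0, -0.131, 0], [0.0266, -0.01, 0, 0, 0, -0.131, 0], [0.0266, -0.01, 0, 0, 0, -0.131, 0], [0.0266, -0.01, 0, 0, 0, -0.131, 0]])

```text
t: 22.55
eef_pos: [0.5761, -0.0034, 0.1729]
tool_rot: [0.0, 0.385, 0.923, 0.0]
contact_force: [0.1, 0.2, 0.1]
gripper_width: 0.456
grasp_force: 35.6
```

jog_arm(deltas=[[0, 0, 0, 0, 0, 0, 0], [0, 0, -0.032, 0, 0, 0, 0], [0, 0, -0.032, 0, 0, 0, 0], [0, 0, -0.032, 0, 0, 0, 0], [0, 0, -0.028, 0, 0, 0, 0], [0, 0, 0, 0, 0, 0, 0], [0, 0, 0, 0, 0, 0, 0.65], [0, 0, 0, 0, 0, 0, 0.65], [0, 0, 0, 0, 0, 0, 0.65]])

```text
t: 23.45
eef_pos: [0.5759, -0.0029, 0.0498]
tool_rot: [0.001, 0.382, 0.924, 0.001]
contact_force: [-0.5, -0.3, 0.1]
gripper_width: 0.649
grasp_force: 0.0
```

jog_arm(deltas=[[0, 0, 0.03, 0, 0, 0, 0.65], [0, 0, 0.034, 0, 0, 0, 0.65], [0, 0, 0.034, 0, 0, 0, 0.65], [0, 0, 0.026, 0, 0, 0, 0.65], [0, 0, 0, 0, 0, 0, 0.65]])

```text
t: 23.95
eef_pos: [0.5778, -0.0031, 0.1773]
tool_rot: [0.004, 0.382, 0.924, 0.002]
contact_force: [-0.0, -0.1, 0.7]
gripper_width: 0.649
grasp_force: 0.0
```

jog_arm(deltas=[[0.0029, 0.024, 0, 0, 0, -0.1428, 0.65], [0.0029, 0.024, 0, 0, 0, -0.1428, 0.65], [0.0029, 0.024, 0, 0, 0, -0.1428, 0.65], [0.0029, 0.024, 0, 0, 0, -0.1428, 0.65], [0.0029, 0.024, 0, 0, 0, -0.1428, 0.65], [0.0029, 0.024, 0, 0, 0, -0.1428, 0.65], [0.0029, 0.024, 0, 0, 0, -0.1428, 0.65], [0.0029, 0.024, 0, 0, 0, -0.1428, 0.65], [0.0029, 0.024, 0, 0, 0, -0.1428, 0.65], [0.0029, 0.024, 0, 0, 0, -0.1428, 0.65]])

```text
t: 24.95
eef_pos: [0.6038, 0.238, 0.1723]
tool_rot: [-0.0, 0.895, 0.445, -0.0]
contact_force: [0.5, -0.5, -0.4]
gripper_width: 0.65
grasp_force: 0.0
```

jog_arm(deltas=[[0.0029, 0.024, 0, 0, 0, -0.1428, 0.65], [0, 0, 0, 0, 0, 0, 0.65], [0, 0, -0.027, 0, 0, 0, 0.65], [0, 0, -0.027, 0, 0, 0, 0.65], [0, 0, 0, 0, 0, 0, 0.65]])

```text
t: 25.45
eef_pos: [0.6043, 0.2594, 0.1149]
tool_rot: [0.0, 0.924, 0.384, -0.003]
contact_force: [-0.9, -0.2, -0.2]
gripper_width: 0.65
grasp_force: 0.0
```

Run:
```python
from h import *
st()
for n in("top","side"):
  c=cam(n); save(c,n+"1.png",None,1.4)
  for nm,(lo,hi) in dict(blue=BLUE).items():
    for ce,a,_ in blobs(c,lo,hi): 
        p=ray(c,*ce,.04)[:2]
        if p[0]<.9: print(n,nm,a,p.round(4))
```

```text
t 25.45 p [0.6043 0.2594 0.1149] closing -44.9 tilt z [-0.006 -0.003 -1.   ] w 0.65 gf 0.0 F [-0.9 -0.2 -0.2] q7 -0.93
top blue 106 [ 0.6434 -0.0747]
top blue 97 [0.6076 0.2615]
top blue 109 [ 0.5739 -0.0031]
top blue 111 [ 0.5749 -0.0766]
top blue 65 [0.536  0.2729]
top blue 58 [0.4694 0.3092]
side blue 68 [0.6076 0.2617]
side blue 90 [0.4571 0.3106]
side blue 63 [0.5244 0.2483]
side blue 55 [0.3676 0.3156]
side blue 116 [0.5756 0.003 ]
side blue 119 [ 0.6449 -0.0689]
side blue 127 [ 0.5763 -0.0708]
```

View pics/side1.png

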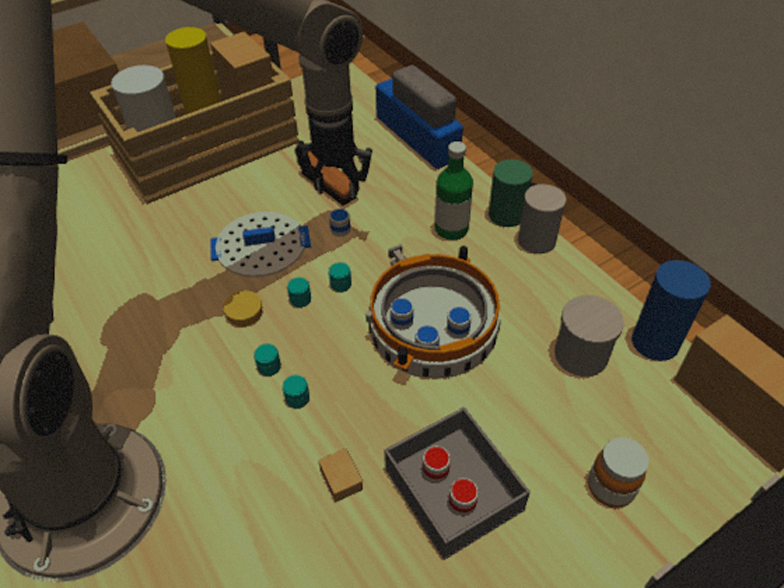

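jog_arm(deltas=[[0, 0.0005, -0.03, 0, 0, 0, 0.65], [0, 0, -0.03, 0, 0, 0, 0.65], [0, 0, -0.022, 0, 0, 0, 0.65], [0, 0, 0, 0, 0, 0, 0.65], [0, 0, 0, 0, 0, 0, 0], [0, 0, 0, 0, 0, 0, 0], [0, 0, 0, 0, 0, 0, 0], [0, 0, 0, 0, 0, 0, 0], [0, 0, 0, 0, 0, 0, 0]])

```text
t: 26.45
eef_pos: [0.6085, 0.2619, 0.0384]
tool_rot: [-0.0, 0.924, 0.383, 0.002]
contact_force: [-0.5, -0.7, 6.9]
gripper_width: 0.456
grasp_force: 35.6
```

jog_arm(deltas=[[0, 0, 0.034, 0, 0, 0, 0], [0, 0, 0.034, 0, 0, 0, 0], [0, 0, 0.034, 0, 0, 0, 0], [0, 0, 0.034, 0, 0, 0, 0], [0, 0, 0, 0, 0, 0, 0]])

```text
t: 26.95
eef_pos: [0.6102, 0.2621, 0.1783]
tool_rot: [-0.0, 0.924, 0.383, 0.005]
contact_force: [-0.1, 0.6, -0.4]
gripper_width: 0.455
grasp_force: 35.5
```

jog_arm(deltas=[[0.0053, -0.0379, 0, 0, 0, 0, 0], [0.0053, -0.0379, 0, 0, 0, 0, 0], [0.0053, -0.0379, 0, 0, 0, 0, 0], [0.0053, -0.0379, 0, 0, 0, 0, 0], [0.0053, -0.0379, 0, 0, 0, 0, 0], [0.0053, -0.0379, 0, 0, 0, 0, 0], [0.0053, -0.0379, 0, 0, 0, 0, 0], [0, 0, 0, 0, 0, 0, 0]])

```text
t: 27.75
eef_pos: [0.6439, -0.012, 0.173]
tool_rot: [0.002, 0.926, 0.379, -0.0]
contact_force: [-0.5, 0.2, -0.1]
gripper_width: 0.457
grasp_force: 35.5
```

jog_arm(deltas=[[0, 0, 0, 0, 0, 0, 0], [0, 0, -0.032, 0, 0, 0, 0], [0, 0, -0.032, 0, 0, 0, 0], [0, 0, -0.032, 0, 0, 0, 0], [0, 0, -0.028, 0, 0, 0, 0], [0, 0, 0, 0, 0, 0, 0], [0, 0, 0, 0, 0, 0, 0.65], [0, 0, 0, 0, 0, 0, 0.65], [0, 0, 0, 0, 0, 0, 0.65]])

```text
t: 28.65
eef_pos: [0.6449, -0.0033, 0.0496]
tool_rot: [0.0, 0.924, 0.383, 0.001]
contact_force: [0.7, -0.4, -1.1]
gripper_width: 0.65
grasp_force: 0.0
```

jog_arm(deltas=[[0, 0, 0.03, 0, 0, 0, 0.65], [0, 0, 0.034, 0, 0, 0, 0.65], [0, 0, 0.034, 0, 0, 0, 0.65], [0, 0, 0.026, 0, 0, 0, 0.65], [0.02, -0.03, 0.03, 0, 0, 0, 0.65], [0.02, -0.03, 0.03, 0, 0, 0, 0.65], [0.01, -0.035, 0.03, 0, 0, 0, 0.65], [0.01, -0.035, 0.03, 0, 0, 0, 0.65], [0, -0.035, 0, 0, 0, 0, 0.65], [0, -0.035, 0, 0, 0, 0, 0.65]])

```text
t: 29.65
eef_pos: [0.7047, -0.2054, 0.2948]
tool_rot: [0.001, 0.924, 0.383, 0.001]
contact_force: [-0.3, -0.2, -0.9]
gripper_width: 0.654
grasp_force: 0.0
```

Run:
```python
from h import *
import pickle
st()
for n in("top","side"):
  c=cam(n); save(c,n+"2.png",None,1.4); pickle.dump(c,open(n+"2.pkl","wb"))
  for nm,(lo,hi) in dict(blue=BLUE).items():
    for ce,a,pts in blobs(c,lo,hi): 
        p=ray(c,*ce,.036)[:2]
        if p[0]<.9:
            w=np.array([ray(c,u,v,.036)[:2] for u,v in pts]); e,V=np.linalg.eigh(np.cov((w-w.mean(0)).T))
            print(n,nm,a,"z36",p.round(4),"z48",ray(c,*ce,.048)[:2].round(4),"z6",ray(c,*ce,.006)[:2].round(4),"ax",np.degrees(np.arctan2(V[1,1],V[0,1])).round(1),(2*np.sqrt(3*e)).round(3))
save(pickle.load(open("top2.pkl","rb")),"drum2.png",(215,130,365,240),5)
```

```text
t 29.65 p [ 0.7047 -0.2054  0.2948] closing -45.0 tilt z [ 0.003 -0.001 -1.   ] w 0.654 gf 0.0 F [-0.3 -0.2 -0.9] q7 -0.31
top blue 106 z36 [ 0.6475 -0.0022] z48 [ 0.6446 -0.002 ] z6 [ 0.6546 -0.0026] ax 176.7 [0.028 0.029]
top blue 107 z36 [ 0.6444 -0.0751] z48 [ 0.6416 -0.0743] z6 [ 0.6515 -0.0772] ax 104.8 [0.028 0.029]
top blue 108 z36 [ 0.5747 -0.003 ] z48 [ 0.5726 -0.0029] z6 [ 0.5802 -0.0035] ax 91.6 [0.028 0.029]
top blue 68 z36 [0.5363 0.2733] z48 [0.5345 0.2709] z6 [0.5408 0.2793] ax 64.4 [0.01  0.057]
top blue 119 z36 [0.4588 0.3161] z48 [0.4577 0.3133] z6 [0.4615 0.3231] ax 156.8 [0.015 0.057]
top blue 76 z36 [0.3762 0.3442] z48 [0.3759 0.3412] z6 [0.377  0.3519] ax 67.4 [0.011 0.059]
side blue 65 z36 [0.5264 0.2512] z48 [0.5213 0.2398] z6 [0.539  0.2798] ax 66.0 [0.016 0.063]
side blue 95 z36 [0.4591 0.3142] z48 [0.4549 0.3019] z6 [0.4695 0.3448] ax 156.6 [0.018 0.056]
side blue 55 z36 [0.3686 0.3197] z48 [0.3656 0.3073] z6 [0.3762 0.3505] ax 66.6 [0.01  0.063]
side blue 114 z36 [0.6509 0.007 ] z48 [ 0.6442 -0.0013] z6 [0.6674 0.0278] ax 57.7 [0.029 0.03 ]
side blue 116 z36 [0.5775 0.0057] z48 [ 0.5718 -0.0026] z6 [0.5918 0.0265] ax 110.7 [0.029 0.03 ]
side blue 120 z36 [ 0.6469 -0.0664] z48 [ 0.6404 -0.0737] z6 [ 0.6634 -0.048 ] ax 52.4 [0.029 0.029]
side blue 126 z36 [ 0.5784 -0.0682] z48 [ 0.5726 -0.0756] z6 [ 0.5926 -0.0499] ax 179.0 [0.028 0.029]
```

View pics/drum2.png

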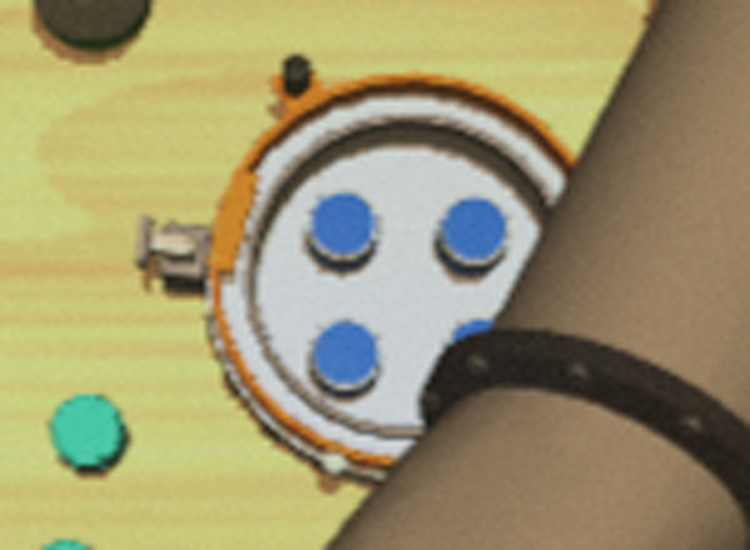

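jog_arm(deltas=[[-0.0176, 0.0372, 0, 0, 0, 0.1387, 0.65], [-0.0176, 0.0372, 0, 0, 0, 0.1387, 0.65], [-0.0176, 0.0372, 0, 0, 0, 0.1387, 0.65], [-0.0176, 0.0372, 0, 0, 0, 0.1387, 0.65], [-0.0176, 0.0372, 0, 0, 0, 0.1387, 0.65], [-0.0176, 0.0372, 0, 0, 0, 0.1387, 0.65], [-0.0176, 0.0372, 0, 0, 0, 0.1387, 0.65]])

```text
t: 30.45
eef_pos: [0.5798, 0.0585, 0.2932]
tool_rot: [0.0, 0.636, 0.772, 0.001]
contact_force: [1.3, 0.1, -0.1]
gripper_width: 0.651
grasp_force: 0.0
```

jog_arm(deltas=[[-0.0176, 0.0372, -0.02, 0, 0, 0.1387, 0.65], [-0.0176, 0.0372, -0.02, 0, 0, 0.1387, 0.65], [-0.0176, 0.0372, -0.02, 0, 0, 0.1387, 0.65], [-0.0176, 0.0372, -0.02, 0, 0, 0.1387, 0.65], [-0.0176, 0.0372, -0.02, 0, 0, 0.1387, 0.65], [-0.0176, 0.0372, -0.02, 0, 0, 0.1387, 0.65], [-0.0176, 0.0372, -0.02, 0, 0, 0.1387, 0.65], [0, 0, -0.02, 0, 0, 0, 0.5], [0, 0, 0, 0, 0, 0, 0.5], [0, 0, 0, 0, 0, 0, 0.5]])

```text
t: 31.45
eef_pos: [0.4582, 0.3163, 0.133]
tool_rot: [0.0, 0.206, 0.979, -0.0]
contact_force: [0.4, -0.0, 0.3]
gripper_width: 0.502
grasp_force: 0.0
```

```bash
cat > fit.py <<'E'
from h import *
import pickle
from scipy.optimize import minimize
from scipy.ndimage import map_coordinates
a=np.linspace(0,2*np.pi,240,endpoint=False)
def score(c,x,y,circs):
    g=cv2.cvtColor(c["img"],cv2.COLOR_RGB2GRAY).astype(float); g=cv2.GaussianBlur(g,(0,0),1)
    m=np.hypot(cv2.Sobel(g,6,1,0),cv2.Sobel(g,6,0,1)); s=0
    for z,r in circs:
        P=np.c_[x+r*np.cos(a),y+r*np.sin(a),np.full(240,z)]
        q=(np.array(c["K"])@(rot(c).T@(P-np.array(c["eye"])).T)); q=q[:2]/q[2]
        s+=np.clip(map_coordinates(m,[q[1],q[0]],order=1),0,150).mean()
    return s
if __name__=="__main__":
    st()
    G=np.arange(-8,8.1,1)*.001
    for n in("top0","side0"):
        c=pickle.load(open(n+".pkl","rb"))
        for circs in ([(.056,.085),(.056,.09)],[(.07,.1085),(.07,.1035)],[(.056,.085),(.07,.1085),(.07,.1035)]):
            s=np.array([[score(c,.611+i,-.0386+j,circs) for j in G] for i in G]); k=np.unravel_index(s.argmax(),s.shape)
            print(n,circs,(.611+G[k[0]]).round(4),(-.0386+G[k[1]]).round(4),s.max().round(1),np.median(s).round(1))
    for n in("top","side"):
        c=cam(n)
        for ce,ar,pts in blobs(c,*BLUE,15):
            p=ray(c,*ce,.006)[:2]
            if p[0]<.6 and p[1]>.1: print(n,ar,"z6",p.round(4),"z36",ray(c,*ce,.036)[:2].round(4))
E
python3 fit.py
```

```text
t 31.45 p [0.4582 0.3163 0.133 ] closing 66.2 tilt z [ 0.    -0.001 -1.   ] w 0.502 gf 0.0 F [ 0.4 -0.   0.3] q7 0.49
top0 [(0.056, 0.085), (0.056, 0.09)] 0.614 -0.0376 261.2 224.4
top0 [(0.07, 0.1085), (0.07, 0.1035)] 0.617 -0.0376 236.6 198.9
top0 [(0.056, 0.085), (0.07, 0.1085), (0.07, 0.1035)] 0.617 -0.0386 373.7 316.3
side0 [(0.056, 0.085), (0.056, 0.09)] 0.615 -0.0366 241.3 202.7
side0 [(0.07, 0.1085), (0.07, 0.1035)] 0.614 -0.0386 227.7 189.1
side0 [(0.056, 0.085), (0.07, 0.1085), (0.07, 0.1035)] 0.614 -0.0386 365.9 282.8
top 69 z6 [0.541  0.2797] z36 [0.5365 0.2736]
top 24 z6 [0.4818 0.3152] z36 [0.4786 0.3083]
top 20 z6 [0.4405 0.3329] z36 [0.4383 0.3257]
side 63 z6 [0.5394 0.2806] z36 [0.5267 0.252 ]
side 69 z6 [0.4691 0.3456] z36 [0.4586 0.315 ]
side 56 z6 [0.3773 0.351 ] z36 [0.3698 0.3201]
```

jog_arm(deltas=[[0, -0.0005, -0.03, 0, 0, 0, 0.5], [0, 0, -0.03, 0, 0, 0, 0.5], [0, 0, -0.025, 0, 0, 0, 0.5], [0, 0, -0.015, 0, 0, 0, 0.5], [0, 0, 0, 0, 0, 0, 0.5], [0, 0, 0, 0, 0, 0, 0], [0, 0, 0, 0, 0, 0, 0], [0, 0, 0, 0, 0, 0, 0], [0, 0, 0, 0, 0, 0, 0], [0, 0, 0, 0, 0, 0, 0]], newtons=60)

```text
t: 32.55
eef_pos: [0.4591, 0.3173, 0.0341]
tool_rot: [0.001, 0.206, 0.979, 0.001]
contact_force: [-0.1, -0.8, 6.5]
gripper_width: 0.172
grasp_force: 59.7
```

jog_arm(deltas=[[0, 0, 0, 0, 0, 0, 0], [0, 0, 0, 0, 0, 0, 0], [0, 0, 0.02, 0, 0, 0, 0], [0, 0, 0.03, 0, 0, 0, 0], [0, 0, 0.03, 0, 0, 0, 0], [0, 0, 0.03, 0, 0, 0, 0], [0, 0, 0.03, 0, 0, 0, 0], [0, 0, 0, 0, 0, 0, 0]])

```text
t: 33.35
eef_pos: [0.4598, 0.3179, 0.1768]
tool_rot: [0.002, 0.206, 0.979, 0.003]
contact_force: [1.0, 0.5, -2.7]
gripper_width: 0.173
grasp_force: 59.1
```

Run:
```python
from h import *
from fit import score
import pickle
st()
tiles=[]
for n,(x0,y0,x1,y1) in(("top0",(235,135,345,235)),("side0",(255,170,365,270))):
    c=pickle.load(open(n+".pkl","rb")); s=6
    im=cv2.cvtColor(cv2.resize(c["img"][y0:y1,x0:x1],None,fx=s*.6,fy=s*.6,interpolation=cv2.INTER_CUBIC),cv2.COLOR_RGB2BGR); s*=.6
    for z,r,col in((.056,.085,(255,0,0)),(.07,.1085,(0,255,0)),(0,.112,(255,0,255))):
        for t in np.linspace(0,2*np.pi,90):
            q=(proj(c,[.6135+r*np.cos(t),-.038+r*np.sin(t),z])-[x0,y0]+.5)*s
            cv2.circle(im,(int(q[0]),int(q[1])),1,col,-1)
    tiles.append(im)
cv2.imwrite("pics/ov.png",np.hstack(tiles))
c=cam("side"); save(c,"side3.png",None,1.4)
```

```text
t 33.35 p [0.4598 0.3179 0.1768] closing 66.3 tilt z [ 0.006  0.005 -1.   ] w 0.173 gf 59.1 F [ 1.   0.5 -2.7] q7 0.48
```

View pics/ov.png

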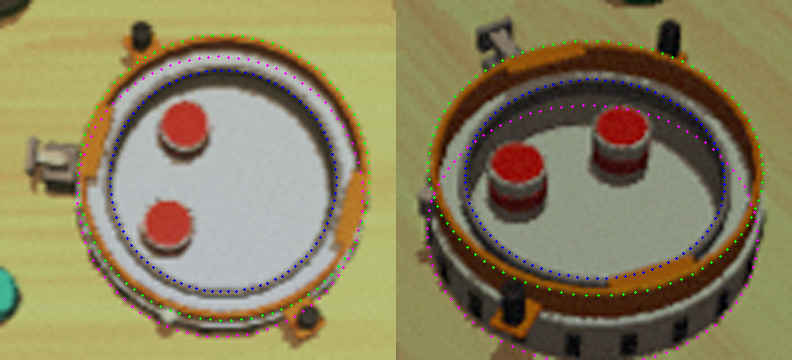

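View pics/side3.png

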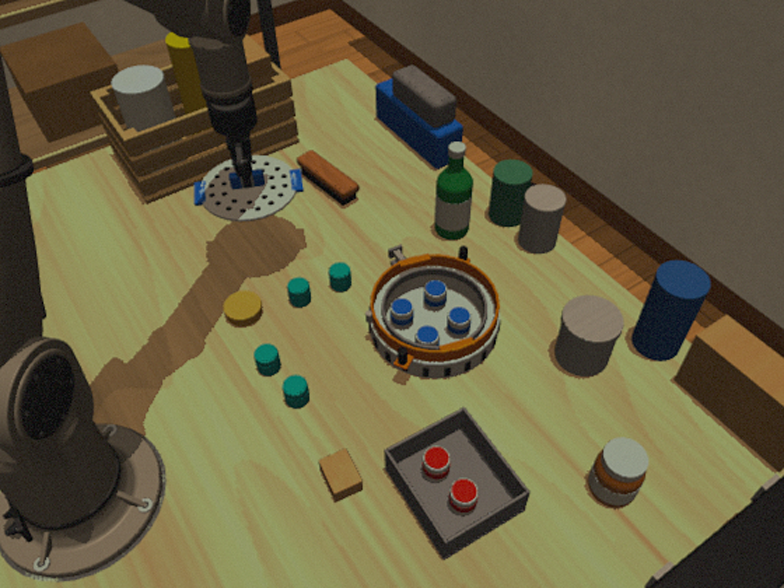

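jog_arm(deltas=[[0.01175, -0.0274, 0, 0, 0, 0.0198, 0], [0.01175, -0.0274, 0, 0, 0, 0.0198, 0], [0.01175, -0.0274, 0, 0, 0, 0.0198, 0], [0.01175, -0.0274, 0, 0, 0, 0.0198, 0], [0.01175, -0.0274, 0, 0, 0, 0.0198, 0], [0.01175, -0.0274, 0, 0, 0, 0.0198, 0], [0.01175, -0.0274, 0, 0, 0, 0.0198, 0]])

```text
t: 34.1
eef_pos: [0.5392, 0.1232, 0.1706]
tool_rot: [-0.001, 0.137, 0.991, -0.001]
contact_force: [-0.2, 1.1, -1.9]
gripper_width: 0.173
grasp_force: 59.0
```

jog_arm(deltas=[[0.01175, -0.0274, 0, 0, 0, 0.0198, 0], [0.01175, -0.0274, 0, 0, 0, 0.0198, 0], [0.01175, -0.0274, 0, 0, 0, 0.0198, 0], [0.01175, -0.0274, 0, 0, 0, 0.0198, 0], [0.01175, -0.0274, 0, 0, 0, 0.0198, 0], [0.01175, -0.0274, 0, 0, 0, 0.0198, 0], [0, 0, 0, 0, 0, 0, 0], [0, 0, 0, 0, 0, 0, 0], [0, 0, 0, 0, 0, 0, 0]])

```text
t: 35.0
eef_pos: [0.6096, -0.0385, 0.1711]
tool_rot: [-0.001, 0.078, 0.997, 0.0]
contact_force: [-0.2, 0.6, -2.2]
gripper_width: 0.176
grasp_force: 58.9
```

jog_arm(deltas=[[0, 0, -0.02, 0, 0, 0, 0], [0, 0, -0.02, 0, 0, 0, 0], [0, 0, -0.015, 0, 0, 0, 0], [0, 0, 0, 0, 0, 0, 0], [0, 0, 0, 0, 0, 0, 0], [0, 0, 0, 0, 0, 0, 0]])

```text
t: 35.6
eef_pos: [0.6113, -0.0395, 0.1182]
tool_rot: [0.001, 0.078, 0.997, 0.0]
contact_force: [0.2, 0.0, -3.4]
gripper_width: 0.172
grasp_force: 59.0
```

Run:
```python
from h import *
st()
C=np.array([.6125,-.0383])
tiles=[]
for n,(x0,y0,x1,y1) in(("top",(225,125,345,245)),("side",(245,150,365,270))):
    c=cam(n); s=3.3
    for ce,ar,pts in blobs(c,*BLUE,10):
        z=bot.get_obs()["eef_pos"][2]-.033+.006; p=ray(c,*ce,z)[:2]
        if np.hypot(*(p-C))<.13: print(n,ar,p.round(4),(p-C).round(4))
    tiles.append(cv2.cvtColor(cv2.resize(c["img"][y0:y1,x0:x1],None,fx=s,fy=s,interpolation=cv2.INTER_CUBIC),cv2.COLOR_RGB2BGR))
cv2.imwrite("pics/lid.png",np.hstack(tiles))
```

```text
t 35.6 p [ 0.6113 -0.0395  0.1182] closing 81.1 tilt z [ 0.002  0.    -1.   ] w 0.172 gf 59.0 F [ 0.2  0.  -3.4] q7 1.46
side 127 [ 0.6947 -0.0572] [ 0.0822 -0.0189]
side 41 [ 0.6075 -0.0194] [-0.005   0.0189]
side 110 [ 0.5217 -0.0303] [-0.0908  0.008 ]
side 21 [ 0.5444 -0.11  ] [-0.0681 -0.0717]
```

View pics/lid.png

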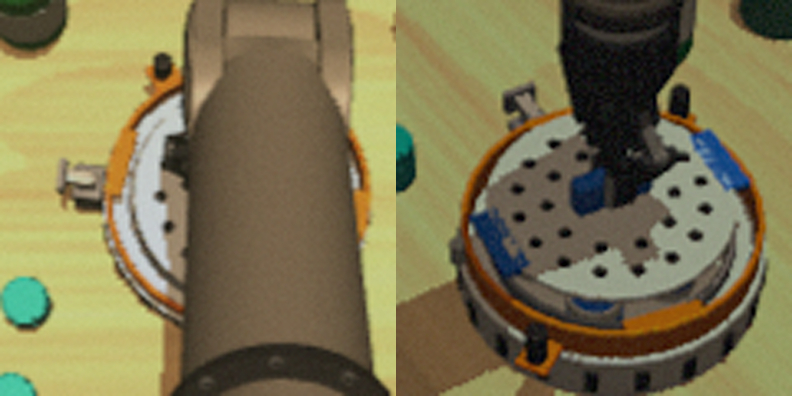

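jog_arm(deltas=[[0.0015, 0.001, -0.008, 0, 0, 0, 0], [0, 0, -0.008, 0, 0, 0, 0], [0, 0, -0.006, 0, 0, 0, 0], [0, 0, 0, 0, 0, 0, 0], [0, 0, -0.003, 0, 0, 0, 0], [0, 0, 0, 0, 0, 0, 0]])

```text
t: 36.3
eef_pos: [0.612, -0.0388, 0.092]
tool_rot: [-0.0, 0.078, 0.997, -0.0]
contact_force: [0.7, -0.9, -2.5]
gripper_width: 0.172
grasp_force: 59.0
```

jog_arm(deltas=[[0, 0, -0.003, 0, 0, 0, 0], [0, 0, 0, 0, 0, 0, 0], [0, 0, 0, 0, 0, 0, 0]])

```text
t: 36.6
eef_pos: [0.6122, -0.0388, 0.0901]
tool_rot: [0.0, 0.078, 0.997, 0.0]
contact_force: [-2.7, -0.5, 5.3]
gripper_width: 0.172
grasp_force: 60.0
```

jog_arm(deltas=[[0, 0, 0, 0, 0, 0, 0.4], [0, 0, 0, 0, 0, 0, 0.5], [0, 0, 0, 0, 0, 0, 0.5], [0, 0, 0, 0, 0, 0, 0.5], [0, 0, 0.02, 0, 0, 0, 0.5], [0, 0, 0.03, 0, 0, 0, 0.5], [0, 0, 0.03, 0, 0, 0, 0.5], [0, 0, 0.03, 0, 0, 0, 0.5]])

```text
t: 37.4
eef_pos: [0.6118, -0.0388, 0.2003]
tool_rot: [-0.0, 0.078, 0.997, -0.0]
contact_force: [0.3, 0.4, -1.0]
gripper_width: 0.502
grasp_force: 0.0
```

jog_arm(deltas=[[-0.013, -0.014, 0, 0, 0, 0.066, 0.3], [-0.013, -0.014, 0, 0, 0, 0.066, 0.3], [-0.013, -0.014, 0, 0, 0, 0.066, 0.3], [-0.013, -0.014, 0, 0, 0, 0.066, 0.3], [-0.013, -0.014, 0, 0, 0, 0.066, 0.3], [-0.013, -0.014, 0, 0, 0, 0.066, 0.3], [-0.013, -0.014, 0, 0, 0, 0.066, 0.3], [-0.013, -0.014, 0, 0, 0, 0.066, 0.3], [-0.013, -0.014, 0, 0, 0, 0.066, 0.3], [-0.013, -0.014, 0, 0, 0, 0.066, 0.3]])

```text
t: 38.4
eef_pos: [0.4815, -0.1793, 0.1993]
tool_rot: [0.0, -0.25, 0.968, -0.0]
contact_force: [0.4, -0.1, 1.1]
gripper_width: 0.301
grasp_force: 0.0
```

Run:
```python
from h import *
st()
C=np.array([.6125,-.0383])
tiles=[]
for n,(x0,y0,x1,y1) in(("top",(225,125,345,245)),("side",(245,150,365,270))):
    c=cam(n); s=3.3
    for ce,ar,pts in blobs(c,*BLUE,10):
        p=ray(c,*ce,.061)[:2]
        if np.hypot(*(p-C))<.13: print(n,ar,p.round(4),(p-C).round(4))
    tiles.append(cv2.cvtColor(cv2.resize(c["img"][y0:y1,x0:x1],None,fx=s,fy=s,interpolation=cv2.INTER_CUBIC),cv2.COLOR_RGB2BGR))
cv2.imwrite("pics/lid2.png",np.hstack(tiles))
```

```text
t 38.4 p [ 0.4815 -0.1793  0.1993] closing 119.0 tilt z [ 0. -0. -1.] w 0.301 gf 0.0 F [ 0.4 -0.1  1.1] q7 2.34
top 86 [ 0.6996 -0.0527] [ 0.0871 -0.0144]
top 107 [ 0.6172 -0.0416] [ 0.0047 -0.0033]
top 94 [ 0.5239 -0.0277] [-0.0886  0.0106]
side 137 [ 0.6971 -0.0544] [ 0.0846 -0.0161]
side 23 [ 0.5197 -0.0176] [-0.0928  0.0207]
```

View pics/lid2.png

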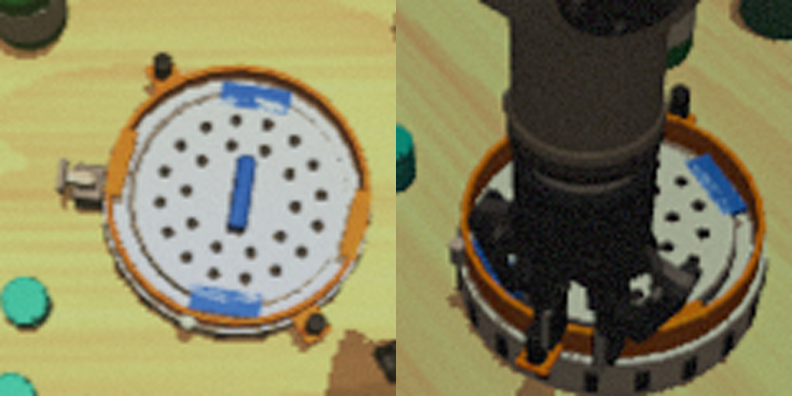

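jog_arm(deltas=[[0.007, 0.026, 0, 0, 0, 0, 0.4], [0.007, 0.026, 0, 0, 0, 0, 0.4], [0.0065, 0.0265, 0, 0, 0, 0, 0.4], [0, 0, -0.03, 0, 0, 0, 0.4], [0, 0, -0.03, 0, 0, 0, 0.4], [0, 0, -0.02, 0, 0, 0, 0.4], [0, 0, 0, 0, 0, 0, 0.4], [0, 0, 0, 0, 0, 0, 0.4]])

```text
t: 39.3
eef_pos: [0.503, -0.0997, 0.1195]
tool_rot: [-0.0, -0.249, 0.968, 0.0]
contact_force: [0.1, -0.2, 0.3]
gripper_width: 0.398
grasp_force: 0.0
```

jog_arm(deltas=[[0, 0, -0.015, 0, 0, 0, 0.4], [0, 0, -0.015, 0, 0, 0, 0.4], [0, 0, -0.01, 0, 0, 0, 0.4], [0, 0, 0, 0, 0, 0, 0.4], [0, 0, 0, 0, 0, 0, 0.4]])

```text
t: 39.8
eef_pos: [0.5031, -0.1002, 0.0801]
tool_rot: [0.0, -0.249, 0.968, -0.0]
contact_force: [-0.2, 0.2, 0.5]
gripper_width: 0.402
grasp_force: 0.0
```

Run:
```python
from h import *
st()
C=np.array([.6125,-.0383]); p=np.array(bot.get_obs()["eef_pos"])[:2]-C
print(np.hypot(*p), np.degrees(np.arctan2(p[1],p[0]))%360)
# arc rows: from 209.5 down in 16 steps
r=.127; a0=np.arctan2(p[1],p[0])
for end in (124.,):
    n=20; A=np.linspace(np.degrees(a0)%360,end,n+1); P=np.c_[r*np.cos(np.radians(A)),r*np.sin(np.radians(A))]; P[0]=p
    print(np.radians(A[1]-A[0]).round(4)); print(np.diff(P,axis=0).round(4).tolist())
c=cam("side"); save(c,"post.png",(245,150,365,270),4)
```

```text
t 39.8 p [ 0.5031 -0.1002  0.0801] closing 118.8 tilt z [ 0.001 -0.    -1.   ] w 0.402 gf 0.0 F [-0.2  0.2  0.5] q7 2.16
0.12568388759310017 209.52213497648654
-0.0746
[[-0.0055, 0.0078], [-0.0037, 0.0087], [-0.0031, 0.009], [-0.0024, 0.0092], [-0.0017, 0.0093], [-0.001, 0.0094], [-0.0003, 0.0095], [0.0004, 0.0095], [0.0011, 0.0094], [0.0018, 0.0093], [0.0025, 0.0091], [0.0032, 0.0089], [0.0038, 0.0087], [0.0045, 0.0084], [0.0051, 0.008], [0.0057, 0.0076], [0.0062, 0.0071], [0.0067, 0.0067], [0.0072, 0.0061], [0.0077, 0.0056]]
```

View pics/post.png

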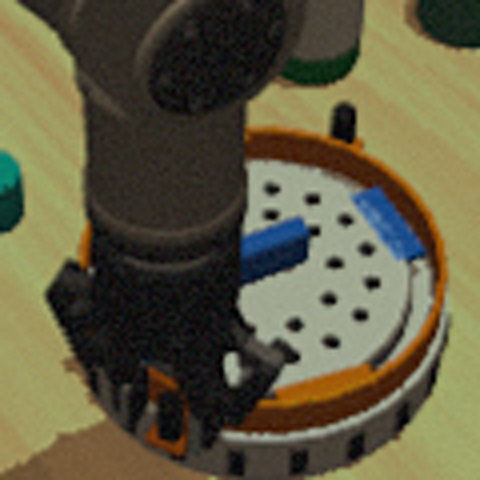

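jog_arm(deltas=[[-0.0045, 0.008, 0, 0, 0, -0.0746, 0.3], [-0.0037, 0.0087, 0, 0, 0, -0.0746, 0.3], [-0.0031, 0.009, 0, 0, 0, -0.0746, 0.3], [-0.0024, 0.0092, 0, 0, 0, -0.0746, 0.3], [-0.0017, 0.0093, 0, 0, 0, -0.0746, 0.3], [-0.001, 0.0094, 0, 0, 0, -0.0746, 0.3], [-0.0003, 0.0095, 0, 0, 0, -0.0746, 0.3], [0.0004, 0.0095, 0, 0, 0, -0.0746, 0.3], [0.0011, 0.0094, 0, 0, 0, -0.0746, 0.3], [0.0018, 0.0093, 0, 0, 0, -0.0746, 0.3]])

```text
t: 40.85
eef_pos: [0.4893, -0.0089, 0.0801]
tool_rot: [0.0, 0.123, 0.992, 0.0]
contact_force: [-0.5, -0.6, 1.3]
gripper_width: 0.301
grasp_force: 0.7
```

jog_arm(deltas=[[0.0025, 0.0091, 0, 0, 0, -0.0746, 0.3], [0.0032, 0.0089, 0, 0, 0, -0.0746, 0.3], [0.0038, 0.0087, 0, 0, 0, -0.0746, 0.3], [0.0045, 0.0084, 0, 0, 0, -0.0746, 0.3], [0.0051, 0.008, 0, 0, 0, -0.0746, 0.3], [0.0057, 0.0076, 0, 0, 0, -0.0746, 0.3], [0.0062, 0.0071, 0, 0, 0, -0.0746, 0.3]])

```text
t: 41.55
eef_pos: [0.5199, 0.0493, 0.0799]
tool_rot: [-0.0, 0.375, 0.927, 0.0]
contact_force: [-1.2, -0.6, 0.4]
gripper_width: 0.298
grasp_force: 0.8
```

jog_arm(deltas=[[0.0033, 0.0034, 0, 0, 0, -0.037, 0.3], [0.0034, 0.0033, 0, 0, 0, -0.037, 0.3], [0, 0, 0, 0, 0, 0, 0.3]])

```text
t: 41.85
eef_pos: [0.5256, 0.0548, 0.0797]
tool_rot: [-0.001, 0.408, 0.913, -0.001]
contact_force: [-3.5, -1.0, 1.8]
gripper_width: 0.301
grasp_force: 1.7
```

Run:
```python
from h import *
st()
C=np.array([.6125,-.0383]); p=np.array(bot.get_obs()["eef_pos"])[:2]-C
print(np.hypot(*p), np.degrees(np.arctan2(p[1],p[0]))%360)
```

```text
t 41.85 p [0.5256 0.0548 0.0797] closing 41.8 tilt z [-0.003 -0.001 -1.   ] w 0.301 gf 1.7 F [-3.5 -1.   1.8] q7 0.79
0.12734035342566724 133.04689611681522
```

Now the latch is being met; push on in small steps.

jog_arm(deltas=[[0.0018, 0.0016, 0, 0, 0, -0.018, 0.3], [0.0018, 0.0016, 0, 0, 0, -0.018, 0.3], [0.0018, 0.0016, 0, 0, 0, -0.018, 0.3], [0, 0, 0, 0, 0, 0, 0.3]])

```text
t: 42.25
eef_pos: [0.5318, 0.0605, 0.0797]
tool_rot: [-0.0, 0.432, 0.902, 0.0]
contact_force: [-2.3, 0.8, 0.3]
gripper_width: 0.298
grasp_force: 1.0
```

jog_arm(deltas=[[0.0018, 0.0015, 0, 0, 0, -0.018, 0.3], [0.0018, 0.0015, 0, 0, 0, -0.018, 0.3], [0.0018, 0.0015, 0, 0, 0, -0.018, 0.3], [0, 0, 0, 0, 0, 0, 0.3]])

```text
t: 42.65
eef_pos: [0.5387, 0.0655, 0.0795]
tool_rot: [0.001, 0.456, 0.89, 0.001]
contact_force: [0.1, 0.5, -0.6]
gripper_width: 0.299
grasp_force: 0.0
```

jog_arm(deltas=[[0.0018, 0.0014, 0, 0, 0, -0.018, 0.3], [0.0018, 0.0014, 0, 0, 0, -0.018, 0.3], [0, 0, 0, 0, 0, 0, 0.3]])

```text
t: 42.95
eef_pos: [0.541, 0.0671, 0.0792]
tool_rot: [-0.0, 0.472, 0.881, -0.001]
contact_force: [-2.5, -1.7, 2.8]
gripper_width: 0.3
grasp_force: 1.7
```

Run:
```python
from h import *
st()
C=np.array([.6125,-.0383]); p=np.array(bot.get_obs()["eef_pos"])[:2]-C
print(np.hypot(*p), np.degrees(np.arctan2(p[1],p[0]))%360)
```

```text
t 42.95 p [0.541  0.0671 0.0792] closing 33.6 tilt z [-0.001 -0.001 -1.   ] w 0.3 gf 1.7 F [-2.5 -1.7  2.8] q7 0.66
0.12731113590995366 124.14775376070287
```

jog_arm(deltas=[[0.0018, 0.0013, 0, 0, 0, 0, 0.3], [0.0018, 0.0013, 0, 0, 0, 0, 0.3], [0, 0, 0, 0, 0, 0, 0.3]])

```text
t: 43.25
eef_pos: [0.5413, 0.0673, 0.0787]
tool_rot: [-0.003, 0.473, 0.881, -0.003]
contact_force: [-11.3, -7.9, 10.4]
gripper_width: 0.299
grasp_force: 6.6
```

jog_arm(deltas=[[-0.004, -0.003, 0, 0, 0, 0, 0.4], [-0.003, -0.0025, 0, 0, 0, 0, 0.4], [0, 0, 0, 0, 0, 0, 0.4], [0, 0, 0.02, 0, 0, 0, 0.4], [0, 0, 0.03, 0, 0, 0, 0.4], [0, 0, 0.03, 0, 0, 0, 0.4], [0, 0, 0.03, 0, 0, 0, 0.4], [0, 0.02, 0.03, 0, 0, 0, 0.4]])

```text
t: 44.05
eef_pos: [0.5383, 0.0826, 0.2209]
tool_rot: [0.001, 0.474, 0.881, -0.0]
contact_force: [0.7, 0.8, 0.9]
gripper_width: 0.397
grasp_force: 0.0
```

jog_arm(deltas=[[-0.01, 0.035, 0, 0, 0, 0, 0.4], [-0.01, 0.035, 0, 0, 0, 0, 0.4], [-0.01, 0.035, 0, 0, 0, 0, 0.4], [-0.01, 0.035, 0, 0, 0, 0, 0.4], [-0.01, 0.035, 0, 0, 0, 0, 0.4], [-0.01, 0.035, 0, 0, 0, 0, 0.4], [0, 0, 0, 0, 0, 0, 0.4], [0, 0, 0, 0, 0, 0, 0.4], [0, 0, 0, 0, 0, 0, 0.4]])

```text
t: 44.95
eef_pos: [0.4783, 0.2938, 0.2194]
tool_rot: [0.0, 0.472, 0.881, -0.0]
contact_force: [0.5, -0.5, 0.7]
gripper_width: 0.399
grasp_force: 0.0
```

Run:
```python
from h import *
st(); c=cam("top"); save(c,"end.png",None,1.4); save(c,"end2.png",(225,125,345,245),4)
for ce,ar,pts in blobs(c,*BLUE,10):
    p=ray(c,*ce,.061)[:2]
    if np.hypot(*(p-[.6125,-.0383]))<.13: print(ar,p.round(4))
print([(a,ray(c,*ce,.048)[:2].round(3)) for ce,a,_ in blobs(c,*RED1)])
```

```text
t 44.95 p [0.4783 0.2938 0.2194] closing 33.6 tilt z [ 0. -0. -1.] w 0.399 gf 0.0 F [ 0.5 -0.5  0.7] q7 0.09
86 [ 0.6987 -0.0553]
108 [ 0.6171 -0.0413]
14 [ 0.529  -0.0469]
[(np.int32(52), array([ 1.03 , -0.292])), (np.int32(26), array([ 1.05 , -0.382])), (np.int32(103), array([ 0.455, -0.326])), (np.int32(99), array([ 0.453, -0.264]))]
```

View pics/end2.png

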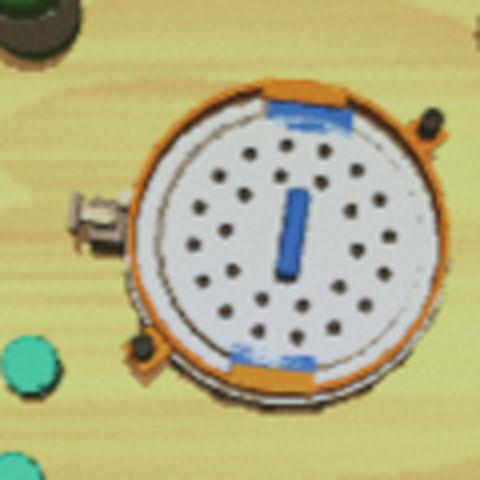

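The picture shows the lugs over both ears, with the posts at (142,346) and (432,122) in the crop. I'll check the post angle, then hand in.

Run:
```python
from h import *
import pickle
c=pickle.load(open("top0.pkl","rb"))
f=lambda u,v:ray(c,u/4+225,v/4+125,.08)[:2]
d=f(142,346)-f(432,122); a=np.degrees(np.arctan2(d[1],d[0]))%360; print(a,"turned",209.2-a,np.hypot(*d)/2)
if 209.2-a>76: print(bot.hand_in())
```

```text
127.79070376898524 turned 81.40929623101475 0.1232996309269489
the job is handed in; nothing more can be done
None
```

The job is handed in: both spent cartridges are in the grey bin, all four fresh ones are in the drum, the lid is flat on the rim and the ring is at its hard stop after a measured turn of about 81°. The final picture shows both lugs over the ears, but the hand-in gave no verdict.

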